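# Seat the detergent cartridge and start the doser

## Task

Gently push the blue detergent cartridge along its bay with the fingertips until it is fully home against the back of the bay, then gently press the green start button at least half-way down, let it spring back and move clear. Only push the cartridge, never lift it, and do not press the green button before the cartridge is home. Leave the orange cartridge, the other three buttons and everything else on the counter alone.

Things in the scene. Friction and masses are not known exactly. Their poses are not given: they have to be found in the camera images.
- dock: White and grey dosing dock, fixed, 200 mm wide, turned up to 0.3 rad. Origin: on the counter, mid-width, below the bays' back stop; x points away from the robot along the bays, z up. Floor plate 10 mm thick, x -160 to 70 mm. Two bays 64 mm wide at y = +-42.5 mm, from x -80 (open front) to 0 (back stop); wall tops 52 mm up. Behind, x 0 to 70, a deck 60 mm up; buttons in a row at x 35.
- cart_blue: Blue cartridge, loose box 80 mm long (x), 60 wide, 60 high, white cap on top. Origin: centre of underside; flat front face, towards the robot, at x = -40 mm; x axis along the dock's x. In either bay, underside 10 mm above the counter, sticking out 25 to 50 mm; slides with 1 to 3 N. Fully home: back face on the back stop, front flush with the bay walls, origin at x = -40 mm in the dock's frame.
- cart_orange: Orange cartridge, loose box 80 mm long (x), 60 wide, 60 high, white cap on top. Origin: centre of underside; flat front face, towards the robot, at x = -40 mm; x axis along the dock's x. Stands in the other bay, also sticking out 25 to 50 mm; leave it.
- start_top (a point): GREEN start button. Round push button, cap 28 mm across, upright on the dock's deck; this point is the centre of the top of its cap (83 mm above the counter), z up. Buttons stand in one row, 48 mm apart, in an order that changes. 
- start (a joint): Green button travel in m: 0 out, 0.007 fully down; springs back when let go; starts to move at 2 N, half-way down at 4.6 N, fully down at 7 N.
- stop_top (a point): RED button, leave it. Round push button, cap 28 mm across, upright on the dock's deck; this point is the centre of the top of its cap (83 mm above the counter), z up. Buttons stand in one row, 48 mm apart, in an order that changes. 
- stop (a joint): Red button travel in m: 0 out, 0.007 fully down; springs back when let go; starts to move at 2 N, half-way down at 4.6 N, fully down at 7 N.
- rinse_top (a point): YELLOW button, leave it. Round push button, cap 28 mm across, upright on the dock's deck; this point is the centre of the top of its cap (83 mm above the counter), z up. Buttons stand in one row, 48 mm apart, in an order that changes. 
- rinse (a joint): Yellow button travel in m: 0 out, 0.007 fully down; springs back when let go; starts to move at 2 N, half-way down at 4.6 N, fully down at 7 N.
- pause_top (a point): WHITE button, leave it. Round push button, cap 28 mm across, upright on the dock's deck; this point is the centre of the top of its cap (83 mm above the counter), z up. Buttons stand in one row, 48 mm apart, in an order that changes. 
- pause (a joint): White button travel in m: 0 out, 0.007 fully down; springs back when let go; starts to move at 2 N, half-way down at 4.6 N, fully down at 7 N.
- cup: Yellow open measuring cup, loose, 68 mm across, 60 mm high, near the right (-y) side of the dock. Origin: centre of its underside.
- bottle: Yellow detergent bottle with a blue cap, loose, 68 mm across, 170 mm high, near the left (+y) side of the dock. Origin: centre of its underside.
- jar: Clear jar with a red lid, loose, 64 mm across, 80 mm high, well to the left. Origin: centre of its underside.
- brush: Brush with wooden handle lying on the counter, loose, well to the right. Origin: its underside.
- plant: Grass plant in a round brass bowl, loose, 110 mm across, 125 mm high, well to the left. Origin: centre of its underside.
Things that resemble listed ones, but are neither listed nor needed, are in the scene too. Of the things shaped like the cart_blue, the blue one is meant.

How it is judged:
On the way, in this order (a step that is already met when the one before it is completed fails the run):
1. the blue cartridge is fully home in its bay (x of cart_blue in the frame of dock above -0.045 m and z of cart_blue in the frame of dock below 0.016 m), for 0.1 s.
2. the green button is pressed at least half-way (value of joint start above 0.0033 m), for 0.05 s.
At the end, for the whole second after the job is handed in: The blue cartridge rests in its bay within 5 mm of the back stop, all four buttons have sprung back out (less than 1.5 mm down), the orange cartridge is within 10 mm and every other loose thing within 20 mm of where it began (all of step 1 and linear speed of cart_blue below 0.02 m/s and value of joint each of start, stop, rinse, pause below 0.0015 m and distance of cart_orange from where it was at the start of the episode below 0.01 m and distance of each of cup, bottle, jar, brush, plant from where it was at the start of the episode below 0.02 m); the robot touches nothing.
It fails at once if the blue cartridge is lifted (more than 12 mm) or tipped (z of cart_blue in the frame of dock above 0.022 m or angle between cart_blue's own z axis and vertical above 0.25 rad).
It fails at once if the green button is pressed while the blue cartridge is not home (value of joint start above 0.003 m and x of cart_blue in the frame of dock below -0.047 m).
It fails at once if another button is pressed (more than 2.5 mm) (value of joint any of stop, rinse, pause above 0.0025 m).
It fails at once if the orange cartridge is moved more than 10 mm, or another loose thing more than 20 mm (distance of cart_orange from where it was at the start of the episode above 0.01 m or distance of any of cup, bottle, jar, brush, plant from where it was at the start of the episode above 0.02 m).
It fails at once if the robot pushes harder than 35 N on anything (contact force between any of the fingers, the arm and anything else above 35 N).
It also fails if it takes over 38 s, if anything falls off the work surface, if the arm or the gripper's body presses on something with over 40 N, if the wrist force passes 120 N, or if a joint passes its speed limit or range.

## Robot

A 6-joint arm with a two-finger parallel gripper is mounted at the origin on the work surface. World frame = base frame: x ahead of the robot, y to its left, z up, the work surface at z = 0. Lengths are in m, angles in rad, forces in N, time in s.
With the tool pointing down it reaches from about 0.25 to 0.775 m from the base axis. Payload 4 kg.
Tool frame: the origin (TCP) lies midway between the tips of the shut fingers; the grasp point (between the pads) lies 19 mm behind it; z points along the fingers, y is the line along which they close (so a half turn about z gives the same grasp; the last joint's range is limited). The gripper opens to 94 mm and grips with 3 to 60 N. Pads are 16 mm wide; open, the fingers measure 119 mm over their backs; the gripper's body (75 mm by 177 mm) begins 78 mm behind the grasp point.
Start: joints at [1.029, 0.087, 1.371, -0, 1.684, -0.103], TCP at [0.234, 0.498, 0.206] pointing down, gripper open.
Joint ranges: [-3.1, 3.1], [-0.76, 2.03], [0.27, 2.55], [-1.08, 4.22], [0.17, 2.65], [-2.57, 2.57]. Speed limits (rad/s): [2.79, 2.79, 3.14, 3.14, 3.14, 3.14].

## Interface

Orientations are given as [roll, pitch, yaw] about the fixed x, y, z axes, in that order (R = Rz(yaw) Ry(pitch) Rx(roll)).
In Python, from bench import robot gives the robot as it stands. The module is installed in compiled form; this text tells all that it offers.
- The arm moves only by the tool arm_command, never from a script. Its argument "targets" is a list of rows, each a list of 4 numbers: the shift along the world's x, y, z as a fraction of full scale, then the turn about the world's z as a fraction of full scale. A call has 1 to 8 rows; each row is the pose to reach, as a shift and turn from the pose commanded when the call began; what a row does not reach only later rows make up. Full scale, the value 1, is 0.5 m for a shift and 120 degrees for a turn. A row lasts 1/12 s, in which the tool goes at most 41.7 mm and 7.16 degrees, less where a joint would pass 70% of its speed; a pose out of reach is approached as far as the arm can. A call with a number of a shift or a turn outside -1 to 1 is refused whole. A call with a gripper value outside its range is refused whole. "claw" is the closure, from 0 (fully open) to 1 (shut), set as the call begins (left out, the last holds). The fingers move at their own pace and stop on an object; the grip force is fixed at half the most. Time passes only in rows, so rows that repeat a pose let the fingers close. It gives the time, the measured TCP pose, the force, the opening and the grip force at its end, in the units of the state.
- robot.get_obs(): the state, without advancing time (a new reading comes with each control period).
- robot.snapshot(name): name is "side" or "top" or "wrist"; returns the picture (480x640x3 uint8, red, green, blue); there is no depth.
- robot.camera_info(name): a dict with "vfov" (degrees; the focal length in pixels is half the picture's height over the tangent of half this angle, whatever the lens; pixels are square), "cx", "cy" (the principal point, pixels), "extrinsics" (4x4, takes a point from camera to world coordinates); the wrist camera has in their place "T_tool_cam" (4x4, takes a point from camera to tool coordinates, whose origin is the TCP and whose axes are the flange's). Camera axes: x right, y up, looking along -z (the intrinsics and any distortion apply to the point x, -y, -z); pixel columns grow to the right and rows downward; lengths in m; the calibration is good to about 2 mm. A picture is of the moment at which its call begins: read the wrist's pose just before it. camera_info takes no time and is no camera call.
- robot.close_job(): hands the job in; it is judged then, once.
The state is a dict: "time": time; "joint_positions": joint angles; "qvel": joint speeds; "joint_torque": joint torques, N m; "tool_pos": TCP position; "ee_rot": TCP orientation; "wrist_force": force on the tool from outside, world axes, zero at the start; "wrist_torque": the same for the moment, N m; "width": finger opening in m; "finger_force": force on a finger pad.
Only numpy, scipy, OpenCV 4.12 (cv2) and the standard library are available. Lean on these libraries where they do the work, as an engineer would, in place of code of your own. Each camera call takes 0.05 s, during which the arm holds its last target. There are 200 camera calls.

## Working session

There is one attempt and no reset: what is moved stays moved. The work goes in short steps, Python scripts to look and compute and a tool call to move; the robot and the scene stay as the last step left them, time stands still between calls to the robot, and variables do not carry over. Pictures are saved under pics/ and viewed, at most 10 in all, crops included, and the job is handed in when it is done.

Besides the shell and the picture viewer there is one more tool, called in YAML: its name, and indented under it one key for each argument. arm_command: Moves the arm, as the interface text tells. Shift numbers are shares of 0.5 m and turn numbers shares of 120 degrees, none past 1 either way. Its arguments: {"type":"object","properties":{"targets":{"type":"array"},"claw":{"type":"number"}},"required":["targets"]}

```bash
mkdir -p pics
python3 - <<'E'
from bench import robot
import cv2
o=robot.get_obs();print(o['time'],o['tool_pos'],o['ee_rot'],o['width'])
for n in('top','side'):
    i=robot.camera_info(n);print(n,i)
    cv2.imwrite(f'pics/{n}0.png',robot.snapshot(n)[:,:,::-1])
E
```

```text
0.0 [0.23341899 0.49741572 0.20432134] [-3.13942035e+00 -2.02591858e-04  2.70274911e+00] 0.09391649597220052
top {'vfov': 53.43701145834727, 'cx': 322.57425413295766, 'cy': 235.59617190594437, 'extrinsics': array([[ 1.50499897e-02,  9.97932133e-01, -6.24896471e-02,
         4.24095793e-01],
       [-9.99885521e-01,  1.51182401e-02,  6.19475499e-04,
         1.22413434e-02],
       [ 1.56292800e-03,  6.24731703e-02,  9.98045420e-01,
         1.27372535e+00],
       [ 0.00000000e+00,  0.00000000e+00,  0.00000000e+00,
         1.00000000e+00]])}
side {'vfov': 44.10793938119869, 'cx': 315.712753425447, 'cy': 245.00404987579608, 'extrinsics': array([[-0.81684715,  0.28822182, -0.49968883, -0.20048181],
       [-0.57660892, -0.4332161 ,  0.69270914,  1.00753905],
       [-0.01681936,  0.85396252,  0.52006261,  0.82572361],
       [ 0.        ,  0.        ,  0.        ,  1.        ]])}
```

View pics/top0.png

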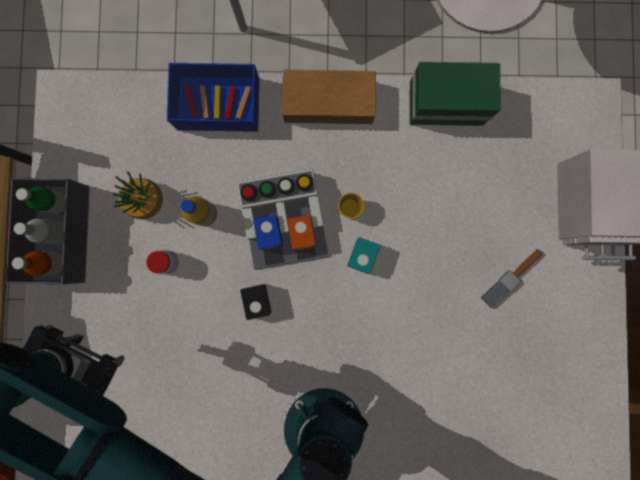

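View pics/side0.png

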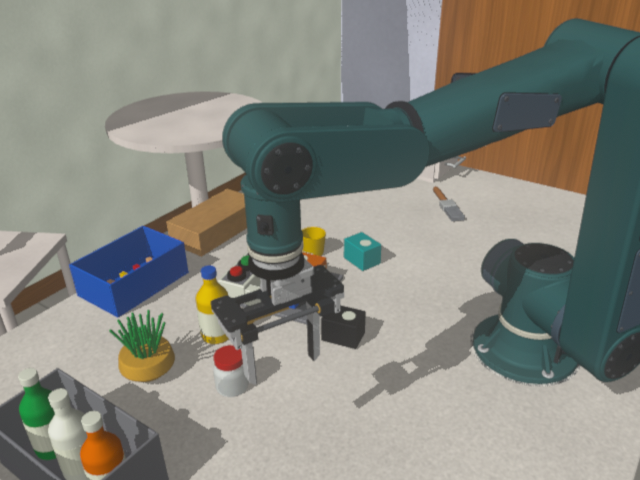

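The top view shows the dock at about (283,220). The blue cartridge is in its left (+y) bay at (267,232) and the orange one in the right bay at (301,232). The buttons run red, green, white, yellow from the left, with green at (267,188). A black decoy sits at (257,302). I'll enlarge this area to read pixels.

Run:
```python
import cv2
im=cv2.imread('pics/top0.png')[165:325,225:365]
cv2.imwrite('pics/crop0.png',cv2.resize(im[:112],None,fx=5.3,fy=5.3,interpolation=cv2.INTER_CUBIC))
```

```text
(no output)
```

View pics/crop0.png

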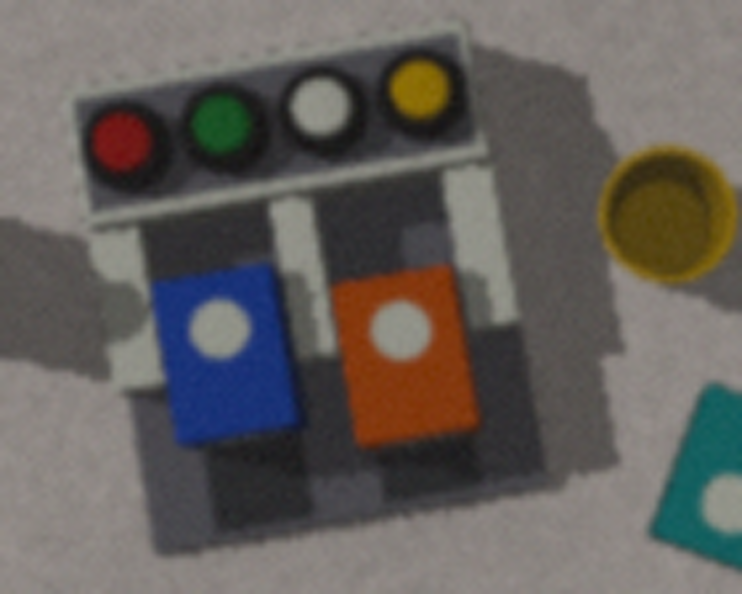

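```bash
cat > h.py <<'E'
from bench import robot
import numpy as np
def ray(n,uv,z,T=None):
    i=robot.camera_info(n);E=T if T is not None else i['extrinsics']
    f=240/np.tan(np.radians(i['vfov']/2))
    d=E[:3,:3]@np.array([(uv[0]-i['cx'])/f,-(uv[1]-i['cy'])/f,-1]);c=E[:3,3]
    return c+d*(z-c[2])/d[2]
def crop(u,v):return ((u+.5)/5.3-.5+225,(v+.5)/5.3-.5+165)
E
python3 - <<'E'
from h import *
B=np.array([ray('top',crop(*p),.083) for p in((121,141),(219,124),(320,106),(419,89))])
print('buttons\n',B.round(4),np.linalg.norm(np.diff(B,axis=0),axis=1))
C=np.array([ray('top',crop(*p),.07) for p in((151,283),(272,263),(178,444),(300,425))]);print('cart\n',C.round(4))
d=B[0]-B[3];yaw=np.arctan2(-d[0],d[1]);print('yaw',yaw,[np.arctan2(*(C[a]-C[b])[[1,0]]) for a,b in((0,2),(1,3))])
R=np.array([[np.cos(yaw),-np.sin(yaw)],[np.sin(yaw),np.cos(yaw)]])
org=B.mean(0)[:2]-R@[.035,0];print('dock',org)
print('cart corners in dock',((C[:,:2]-org)@R).round(4))
print('start contact, home', org+R@[-.12,.0425],org+R@[-.08,.0425])
print('decoy',ray('top',(257,302),.07), 'deck corners',[((ray('top',crop(*p),.06)[:2]-org)@R).round(4) for p in((76,100),(462,25),(92,218),(487,152))])
print([robot.camera_info('wrist')])
E
```

```text
buttons
 [[0.6077 0.2023 0.083 ]
 [0.6166 0.1559 0.083 ]
 [0.6259 0.1081 0.083 ]
 [0.6348 0.0612 0.083 ]] [0.04716713 0.04869803 0.04772906]
cart
 [[0.5415 0.1883 0.07  ]
 [0.552  0.1306 0.07  ]
 [0.4647 0.1736 0.07  ]
 [0.4746 0.1157 0.07  ]]
yaw 0.1897091956100233 [np.float64(0.18932171009898704), np.float64(0.19131168825979325)]
dock [0.58686821 0.12529364]
cart corners in dock [[-0.0327  0.0704]
 [-0.0332  0.0118]
 [-0.1109  0.0704]
 [-0.112   0.0117]]
start contact, home [0.46100675 0.14440235] [0.50028912 0.15194528]
decoy [0.33018362 0.1733678  0.07      ] deck corners [array([0.0627, 0.0928]), array([ 0.0664, -0.0977]), array([0.0046, 0.0945]), array([ 0.0031, -0.0989])]
[{'vfov': 69.15848624298889, 'cx': 320.9277558040961, 'cy': 238.53252435671538, 'T_tool_cam': array([[-6.10697305e-05,  9.71897707e-01,  2.35403575e-01,
         6.77736767e-02],
       [ 9.99999918e-01,  1.53520445e-04, -3.74405712e-04,
        -1.17525818e-03],
       [-4.00023314e-04,  2.35403533e-01, -9.71897637e-01,
        -1.78580786e-01],
       [ 0.00000000e+00,  0.00000000e+00,  0.00000000e+00,
         1.00000000e+00]])}]
```

Geometry is consistent: yaw is about 0.19, the dock is at (0.587, 0.125), and the blue front face is at dock x of about -0.112, so it needs roughly 32 mm. I'll move to a standoff in front of it with the fingers shut and the gripper's long side along the dock's x axis.

arm_command:
  targets:
    - [0.392,-0.719,0,-0.45]
    - [0.392,-0.719,0,-0.45]
    - [0.392,-0.719,0,-0.45]
    - [0.392,-0.719,0,-0.45]
    - [0.392,-0.719,0,-0.45]
    - [0.392,-0.719,0,-0.45]
    - [0.392,-0.719,0,-0.45]
    - [0.392,-0.719,0,-0.45]
  claw: 1

```text
time: 0.77
tool_pos: [0.3934, 0.2033, 0.2052]
ee_rot: [-3.141, 0.0, 1.755]
wrist_force: [0.5, 0.1, -0.3]
width: 0.0442
finger_force: 0.0
```

arm_command:
  targets:
    - [0.073,-0.134,0,0]
    - [0.073,-0.134,0,0]
    - [0.073,-0.134,0,0]
    - [0.073,-0.134,-0.08,0]
    - [0.073,-0.134,-0.15,0]
    - [0.073,-0.134,-0.2,0]
    - [0.073,-0.134,-0.2,0]
    - [0.073,-0.134,-0.2,0]

```text
time: 1.43
tool_pos: [0.4283, 0.1384, 0.1042]
ee_rot: [-3.138, -0.0, 1.761]
wrist_force: [0.2, 0.3, 0.7]
width: 0.0003
finger_force: 0.0
```

Run:
```python
from h import *
import cv2
o=robot.get_obs();print(o['time'],o['tool_pos'],o['ee_rot'],o['width'],o['wrist_force'])
a=robot.snapshot('wrist')[:,:,::-1];b=robot.snapshot('top')[:,:,::-1][150:330,215:375]
b=cv2.resize(b,None,fx=2.667,fy=2.667,interpolation=cv2.INTER_CUBIC)
cv2.imwrite('pics/m1.png',np.hstack([cv2.resize(a,(373,280)),cv2.resize(b,(427,480))[:280]]) if 0 else cv2.resize(a,(640,480)))
```

```text
1.4333 [0.42827297 0.13843689 0.10419427] [-3.13760982e+00 -1.97824608e-04  1.76083557e+00] 0.00031912920335235245 [0.20912446 0.29828106 0.73678961]
```

View pics/m1.png

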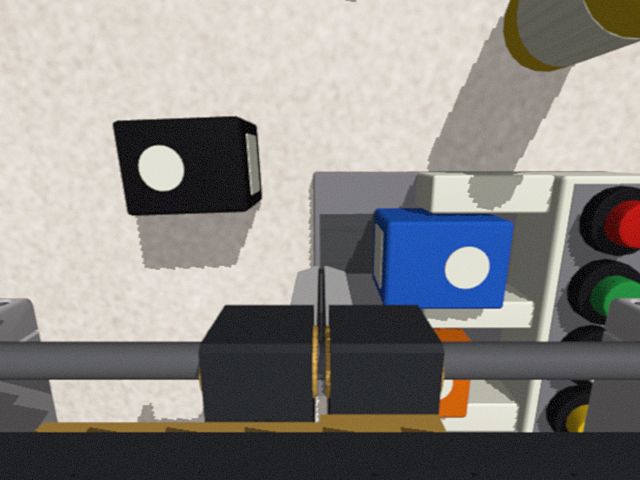

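The wrist view shows the shut fingertips at about (322,268) in front of the dock, with the blue front top corners at (376,209) and (388,307) and the green button at (620,295). I'll cross-check the pose with this camera.

Run:
```python
from h import *
from scipy.spatial.transform import Rotation as Ro
o=robot.get_obs();W=np.eye(4);W[:3,:3]=Ro.from_euler('xyz',o['ee_rot']).as_matrix();W[:3,3]=o['tool_pos']
T=W@robot.camera_info('wrist')['T_tool_cam']
y=.1897;R=np.array([[np.cos(y),-np.sin(y)],[np.sin(y),np.cos(y)]]);org=np.array([.58687,.12529])
for p in((382,209),(388,307),(512,222),(503,307)):
    q=ray('wrist',p,.07,T);print(q.round(4),((q[:2]-org)@R).round(4))
print('tcp dock',(np.array(o['tool_pos'][:2])-org)@R)
```

```text
[0.4616 0.1791 0.07  ] [-0.1128  0.0764]
[0.4808 0.1153 0.07  ] [-0.106   0.0102]
[0.5443 0.1865 0.07  ] [-0.0303  0.0682]
[0.5567 0.1298 0.07  ] [-0.0288  0.0101]
tcp dock [-0.15069975  0.04276407]
```

arm_command:
  targets:
    - [0,0,-0.05,0]
    - [0,0,-0.1,0]
    - [0,0,-0.15,0]
    - [0,0,-0.15,0]
    - [0.01,0.002,-0.15,0]
    - [0.02,0.004,-0.15,0]
    - [0.03,0.006,-0.15,0]
    - [0.03,0.006,-0.15,0]

```text
time: 2.2
tool_pos: [0.4478, 0.1418, 0.033]
ee_rot: [3.136, 0.0, 1.76]
wrist_force: [-0.8, 0.0, 0.8]
width: 0.0007
finger_force: 0.0
```

arm_command:
  targets:
    - [0.006,0.001,0,0]
    - [0.012,0.002,0,0]
    - [0.018,0.003,0,0]
    - [0.024,0.005,0,0]
    - [0.03,0.006,0,0]
    - [0.036,0.007,0,0]
    - [0.04,0.008,0,0]
    - [0.04,0.008,0,0]

```text
time: 2.87
tool_pos: [0.4651, 0.1453, 0.0304]
ee_rot: [3.141, 0.0, 1.76]
wrist_force: [-0.4, 0.0, 0.9]
width: 0.0004
finger_force: 0.4
```

arm_command:
  targets:
    - [0.006,0.001,0,0]
    - [0.012,0.002,0,0]
    - [0.018,0.003,0,0]
    - [0.024,0.005,0,0]
    - [0.03,0.006,0,0]
    - [0.03,0.006,0,0]

```text
time: 3.37
tool_pos: [0.4806, 0.1484, 0.0304]
ee_rot: [3.141, -0.0, 1.76]
wrist_force: [-0.7, 0.1, 0.8]
width: 0.0007
finger_force: 0.0
```

Run:
```python
from h import *
import cv2
o=robot.get_obs();print(o['time'],o['tool_pos'],o['wrist_force'])
cv2.imwrite('pics/m2.png',robot.snapshot('wrist')[:,:,::-1])
```

```text
3.3667 [0.48063425 0.14839022 0.03044126] [-0.72841595  0.12290552  0.84088869]
```

View pics/m2.png

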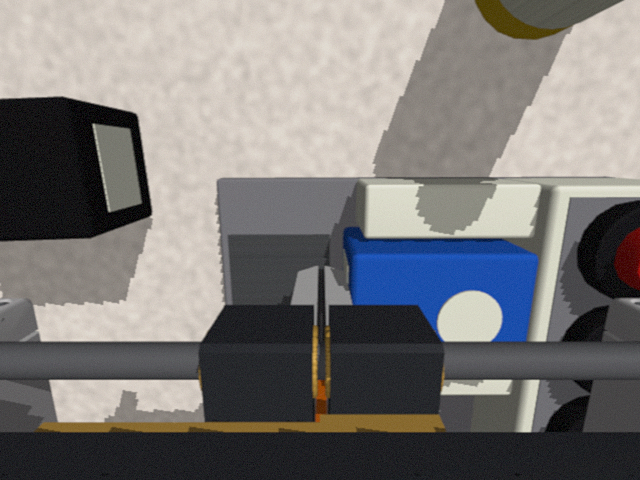

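The wrist view shows the blue cartridge pushed most of the way in. Its front edge is at column 345 and the wall front at 358, so a few mm are left. I'll continue in small steps and watch the force.

arm_command:
  targets:
    - [0.003,0.0006,0,0]
    - [0.006,0.0012,0,0]
    - [0.009,0.0018,0,0]
    - [0.01,0.002,0,0]
    - [0.01,0.002,0,0]

```text
time: 3.83
tool_pos: [0.4849, 0.1493, 0.0305]
ee_rot: [3.141, -0.0, 1.76]
wrist_force: [-0.3, 0.3, 1.3]
width: 0.0002
finger_force: 0.7
```

arm_command:
  targets:
    - [0.002,0.0004,0,0]
    - [0.004,0.0008,0,0]
    - [0.004,0.0008,0,0]

```text
time: 4.08
tool_pos: [0.4869, 0.1497, 0.0305]
ee_rot: [3.141, -0.0, 1.76]
wrist_force: [-1.1, -0.5, 0.9]
width: 0.0006
finger_force: 0.7
```

arm_command:
  targets:
    - [0.002,0.0004,0,0]
    - [0.002,0.0004,0,0]

```text
time: 4.25
tool_pos: [0.4879, 0.1499, 0.0305]
ee_rot: [3.141, 0.0, 1.76]
wrist_force: [-2.3, 0.2, 1.7]
width: 0.0005
finger_force: 0.8
```

arm_command:
  targets:
    - [0.002,0.0004,0,0]
    - [0.002,0.0004,0,0]

```text
time: 4.42
tool_pos: [0.4879, 0.1499, 0.0305]
ee_rot: [-3.139, 0.0, 1.76]
wrist_force: [-4.6, -1.2, 3.6]
width: 0.0002
finger_force: 2.5
```

arm_command:
  targets:
    - [0.001,0.0002,0,0]
    - [0.001,0.0002,0,0]

```text
time: 4.58
tool_pos: [0.4878, 0.1498, 0.0306]
ee_rot: [-3.138, 0.0, 1.76]
wrist_force: [-6.2, -1.9, 4.4]
width: 0.0004
finger_force: 3.2
```

The tool stopped advancing while force built to about 6 N, with the TCP at dock x -0.0925. That matches home. I'll back off, rise and verify.

arm_command:
  targets:
    - [-0.02,-0.004,0,0]
    - [-0.05,-0.01,0,0]
    - [-0.05,-0.01,0,0]
    - [-0.05,-0.01,0.08,0]
    - [-0.05,-0.01,0.16,0]
    - [-0.05,-0.01,0.24,0]
    - [-0.05,-0.01,0.24,0]
    - [-0.05,-0.01,0.24,0]

```text
time: 5.25
tool_pos: [0.467, 0.1457, 0.1542]
ee_rot: [3.132, 0.0, 1.76]
wrist_force: [-0.6, 0.2, -0.7]
width: 0.0008
finger_force: 0.0
```

Run:
```python
from h import *
import cv2
o=robot.get_obs();print(o['time'],o['tool_pos'],o['ee_rot'],o['wrist_force'])
cv2.imwrite('pics/m3.png',robot.snapshot('wrist')[:,:,::-1])
```

```text
5.25 [0.46703772 0.14567252 0.15419097] [3.13234031e+00 1.88388974e-05 1.76030827e+00] [-0.57634189  0.18645686 -0.68716291]
```

View pics/m3.png

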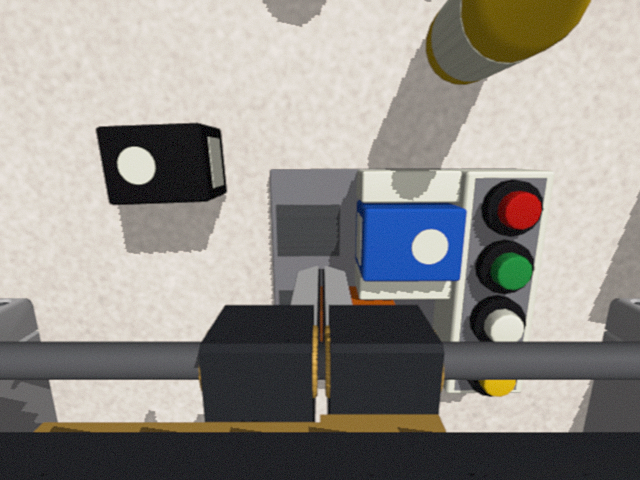

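The picture shows the blue cartridge flush with the bay's front (column 358) and its back against the stop (463). Green is at (512,272). Next I move above the green button.

arm_command:
  targets:
    - [0.07,0.005,0,0]
    - [0.14,0.01,0,0]
    - [0.21,0.015,0,0]
    - [0.28,0.02,0,0]
    - [0.304,0.021,0,0]
    - [0.304,0.021,-0.05,0]
    - [0.304,0.021,-0.09,0]
    - [0.304,0.021,-0.09,0]

```text
time: 5.97
tool_pos: [0.6123, 0.1548, 0.0968]
ee_rot: [-3.127, -0.0, 1.76]
wrist_force: [-1.0, -1.2, -0.8]
width: 0.0005
finger_force: 0.0
```

Run:
```python
from h import *
import cv2
o=robot.get_obs();print(o['time'],o['tool_pos'],o['wrist_force'])
cv2.imwrite('pics/m4.png',robot.snapshot('wrist')[:,:,::-1])
```

```text
5.9667 [0.61229187 0.1548496  0.0967625 ] [-0.99136036 -1.20333741 -0.83375212]
```

View pics/m4.png

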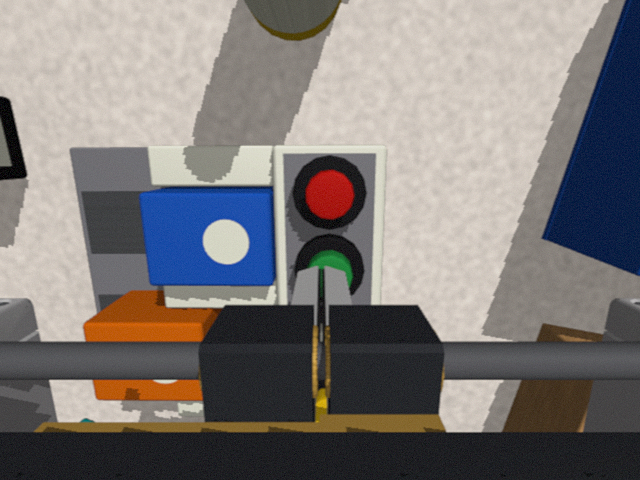

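The fingertips at (322,268) are over the green cap at (330,272), a few mm short in x. I'll let it settle with a small correction.

arm_command:
  targets:
    - [0.004,0.001,0,0]
    - [0.004,0.001,0,0]
    - [0.004,0.001,0,0]

```text
time: 6.27
tool_pos: [0.6191, 0.1564, 0.1072]
ee_rot: [3.139, 0.0, 1.76]
wrist_force: [-0.9, 0.3, 0.6]
width: 0.0003
finger_force: 0.0
```

arm_command:
  targets:
    - [-0.004,-0.001,-0.01,0]
    - [-0.004,-0.001,-0.02,0]
    - [-0.004,-0.001,-0.03,0]
    - [-0.004,-0.001,-0.04,0]
    - [-0.004,-0.001,-0.044,0]
    - [-0.004,-0.001,-0.044,0]

```text
time: 6.77
tool_pos: [0.6157, 0.1556, 0.0829]
ee_rot: [-3.14, -0.0, 1.76]
wrist_force: [-1.7, -0.7, 2.0]
width: 0.0007
finger_force: 1.1
```

arm_command:
  targets:
    - [0,0,-0.003,0]
    - [0,0,-0.006,0]
    - [0,0,-0.008,0]
    - [0,0,-0.008,0]

```text
time: 7.1
tool_pos: [0.616, 0.1556, 0.0799]
ee_rot: [-3.141, 0.0, 1.76]
wrist_force: [-2.2, -0.3, 3.3]
width: 0.0005
finger_force: 2.2
```

arm_command:
  targets:
    - [0,0,-0.003,0]
    - [0,0,-0.005,0]
    - [0,0,-0.005,0]
    - [0,0,-0.005,0]

```text
time: 7.43
tool_pos: [0.6161, 0.1556, 0.0776]
ee_rot: [3.142, 0.0, 1.76]
wrist_force: [-3.3, -0.9, 5.7]
width: 0.0008
finger_force: 2.9
```

arm_command:
  targets:
    - [0,0,-0.002,0]
    - [0,0,-0.003,0]
    - [0,0,-0.003,0]
    - [0,0,-0.003,0]

```text
time: 7.77
tool_pos: [0.6161, 0.1556, 0.0764]
ee_rot: [3.141, 0.0, 1.76]
wrist_force: [-4.4, -0.5, 6.3]
width: 0.0003
finger_force: 3.3
```

The button is about 6.5 mm down at roughly 6 N, well past half-way. I'll lift straight up and check.

arm_command:
  targets:
    - [0,0,0.01,0]
    - [0,0,0.03,0]
    - [0,0,0.06,0]
    - [0,0,0.12,0]
    - [0,0,0.2,0]
    - [-0.05,0,0.25,0]
    - [-0.1,0,0.25,0]
    - [-0.1,0,0.25,0]

```text
time: 8.43
tool_pos: [0.5649, 0.1563, 0.2038]
ee_rot: [3.137, -0.0, 1.761]
wrist_force: [0.4, -0.0, 0.3]
width: 0.0003
finger_force: 0.0
```

arm_command:
  targets:
    - [-0.08,0,0,0]
    - [-0.16,0,0,0]
    - [-0.2,0,0,0]
    - [-0.2,0,0,0]
    - [-0.2,0,0,0]

```text
time: 8.85
tool_pos: [0.4666, 0.1558, 0.2004]
ee_rot: [3.14, 0.0, 1.761]
wrist_force: [0.5, -0.5, -0.0]
width: 0.0006
finger_force: 0.0
```

Run:
```python
from h import *
import cv2
o=robot.get_obs();print(o['time'],o['tool_pos'],o['wrist_force'])
cv2.imwrite('pics/m5.png',robot.snapshot('wrist')[:,:,::-1])
```

```text
8.85 [0.46662341 0.15575088 0.20041072] [ 0.48731978 -0.52036508 -0.01555738]
```

View pics/m5.png

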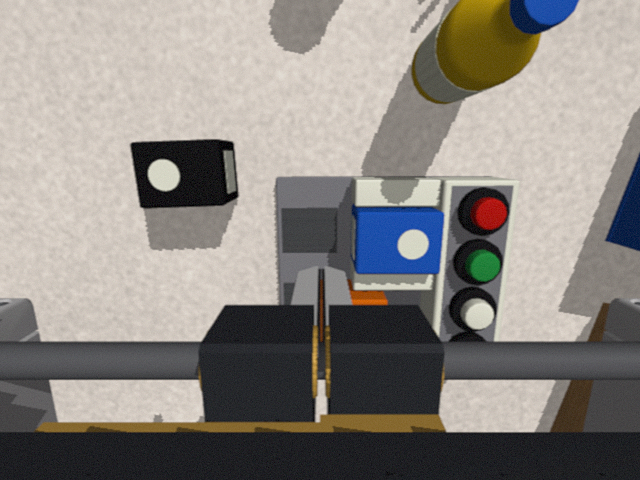

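The view shows the blue cartridge home (columns 353 to 441), the green button sprung back at (484,265), and the arm clear of everything.

```bash
python3 -c "
from bench import robot
print(robot.close_job())"
```

```text
the job is handed in; nothing more can be done
None
```

The blue cartridge is home against the back stop; I then pressed the green button about 6.5 mm down at roughly 6 N, it sprang back, and the arm moved clear. The job is handed in, but the hand-in gave no verdict.

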